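# Nip up the nut deep inside a microscope stand's pillar foot

## Robot

A 6-joint arm with a two-finger parallel gripper is mounted at the origin on the work surface. World frame = base frame: x ahead of the robot, y to its left, z up, the work surface at z = 0. Lengths are in m, angles in rad, forces in N, time in s.
With the tool pointing down it reaches from about 0.325 to 0.9 m from the base axis. Payload 3.5 kg.
Tool frame: the origin (TCP) lies at the centre of the arm's flange, where the gripper is bolted on; the fingertips stand 173 mm ahead of it and the grasp point (between the pads) lies 155 mm ahead of it (hold_point_z is the distance from the TCP to the grasp point, in m); z points along the fingers, y is the line along which they close (so a half turn about z gives the same grasp; the last joint's range is limited). The gripper opens to 85 mm and grips with 20 to 120 N. Pads are 22 mm wide; open, the fingers measure 114 mm over their backs; the gripper's body (76 mm by 85 mm) begins 54 mm behind the grasp point. The pads swing forward as they close: fully open they stand 13 mm farther back than shut.
Start: joints at [1.069, 0.276, -0.026, 1.268, 0, 1.467], TCP at [0.243, 0.576, 0.405] pointing down, gripper open.
Joint ranges: [-3.12, 3.12], [-0.85, 1.88], [-1.08, 1.24], [-1.95, 2.15], [-1.57, 1.53], [-3.14, 3.14]. Speed limits (rad/s): [2.57, 2.57, 3.14, 3.14, 3.14, 3.14].

## Interface

Orientations are given as a unit quaternion [w, x, y, z].
In Python, from cell import * gives the robot as it stands. The module is installed in compiled form; this text tells all that it offers.
- The arm moves only by the shell command python3 -m crank 'ROWS' [FORCE]. ROWS is text: rows parted by semicolons, each of 7 numbers parted by spaces: the shift along the tool's x, y, z normalised to -1 to 1, where 1 is 30 mm, then the turn, a rotation vector about the tool's x, y, z normalised to -1 to 1, where 1 is 0.12 rad, then the finger opening in mm, from 0 to 85.4. In form: tx ty tz wx wy wz jaw; .... A call has exactly 8 rows; each row shifts and turns the commanded pose from where the row before left it, along the tool's axes as they then stand; what a row does not reach is not made up. A row lasts 1/10 s, in which the tool goes at most 50 mm and 8.59 degrees, less where a joint would pass 70% of its speed; a pose out of reach is approached as far as the arm can. A call with a number of a shift or a turn outside -1 to 1 is refused whole. A call with a gripper value outside its range is refused whole. The fingers move at their own pace and stop on an object; FORCE is the grip in N (left out, the last holds). Time passes only in rows, so rows that do not move let the fingers close, or fill a call up. It gives the time, the measured TCP pose, the force, the opening and the grip force at its end, in the units of the state.
- state(): the state, without advancing time (a new reading comes with each control period).
- read_camera(name): name is "side" or "top"; returns a dict with "frame" (384x512x3 uint8, red, green, blue), "K" (3x3 intrinsics, pixels), "world_to_cam" (4x4, takes a point from world to camera coordinates). Camera axes: x right, y up, looking along -z (the intrinsics and any distortion apply to the point x, -y, -z); pixel columns grow to the right and rows downward; lengths in m; the calibration is good to about 2 mm. A picture is of the moment at which its call begins. There is no depth.
- finish_job(): hands the job in; it is judged then, once.
The state is a dict: "t": time; "joint_positions": joint angles; "qvel": joint speeds; "tau": joint torques, N m; "tool_pos": TCP position; "orientation": TCP orientation; "ft_force": force on the tool from outside, world axes, zero at the start; "ft_torque": the same for the moment, N m; "grip_width": finger opening in m; "grip_force": force on a finger pad.
Only numpy, scipy, OpenCV 4.12 (cv2) and the standard library are available. Lean on these libraries where they do the work, as an engineer would, in place of code of your own. Each camera call takes 0.05 s, during which the arm holds its last target. There are 200 camera calls.

## Task

The pillar foot of the microscope stand has worked loose. Take the T-handled socket spanner from the tool block, lower it down the foot's bore onto the nut at the bottom without forcing it, and nip the nut up clockwise on its fibre washer: stop at about 0.35 N m, never over 0.45, or the washer is crushed. Then stand the spanner back in its hole in the block, right down and let go, and leave everything else on the bench where it is.

Things in the scene. Friction and masses are not known exactly. Their poses are not given: they have to be found in the camera images.
- spanner_grip (a point): centre of the black T-grip of the steel socket spanner, which stands upright in the tool block. Grip: flat-sided bar 92 mm along its x, 18 mm thick in y, 28 mm high. It carries a 13 mm round shank down its z axis to the socket, 150 mm below this point. The spanner is 164 mm tall, 0.24 to 0.39 kg, its socket 34.6 mm across at most
- spanner_mouth (a point): centre of the open end of the spanner's socket, 150 mm below the grip's centre; z points up to the grip. Inside is a hexagon 25.4 mm across flats, 25 mm deep, with flat sides square to the spanner's x axis; with a light push (5 N) it slips over the nut only within 0.1 rad of its flats. If it is pressed on the washer while turning, it drags there, up to 0.01 N m per newton
- bore_mouth (a point): centre of the top rim of the pillar foot, 130 mm above the bench: a fixed black upright tube of 62 mm outside diameter on the round cream base of the stand, bored 38 mm with a chamfered rim; z points up. Down the bore on its axis: top of the nut's hexagon 86 mm and of its centring cone 82.5 mm below this point (stud end 77.5 mm), washer on which the socket comes to rest 99 mm below
- block_hole (a point): centre of the rim of the spanner's hole in the fixed wooden tool block (115 x 100 x 60 mm, its top 60 mm above the bench; three small tools stand in its far half, up to 135 mm above the bench): a 38 mm chamfered hole 40 mm deep. z points up. The spanner starts in it, resting on its floor
- foot_nut (a joint): how far, in rad, the nut has been drawn up on its washer; reading good to 0.01. Hexagon nut, 24 mm across flats, 13 mm high, way of its flats not known; tightens clockwise from above. Runs free, about 0.06 N m, for 0.7 to 2.4 rad, reading 0; then springs 0.05 rad as the torque rises to 0.20 N m; from there this grows 0.1 rad for each 0.075 N m (0.20 at 0.35 N m) and keeps when let go
- dish: small glass dish, 60 mm across, 14 mm high, standing on the stand's base on the far side of the foot; to be left alone
- pillar: chrome pillar of the stand, 38 mm by 270 mm, lying with its cream focus block clamped on, beyond the work; to be left alone
- specimen_box: shallow white open box 75 x 125 mm with a brown specimen; to be left alone
- jar: amber jar with black cap, 54 mm across, 85 mm high; to be left alone
- slide_box: dark blue flat box 75 x 95 x 30 mm; to be left alone
- parts_dish: steel bowl 90 mm across, 28 mm high; to be left alone
- loupe: black eye loupe, 36 mm across, 42 mm high; to be left alone
There are look-alikes about, which are no part of the job. What is shaped like the part that bears spanner_grip but orange or turquoise is not meant.

How it is judged:
On the way, in this order (a step that is already met when the one before it is completed fails the run):
1. the spanner's socket is down the bore and on the nut, over at least half of its height (horizontal distance between spanner_mouth and bore_mouth below 0.003 m and z of spanner_mouth in the frame of bore_mouth below -0.092 m), for 0.1 s.
2. with the spanner on it, the nut is nipped up on its washer (past 0.03 rad, which takes 0.22 N m) (all of step 1 and value of joint foot_nut above 0.03 rad), for 0.1 s.
At the end, for the whole second after the job is handed in: The nut is drawn up 0.03 to 0.34 rad on its washer (0.22 to 0.455 N m; asked 0.35), and the spanner stands at rest in its hole in the tool block: socket within 6 mm of the hole's axis, at least 35 mm down, less than 8 degrees from upright, let go (value of joint foot_nut between 0.03 and 0.34 rad and horizontal distance between spanner_mouth and block_hole below 0.006 m and z of spanner_mouth in the frame of block_hole below -0.035 m and angle between spanner_mouth's own z axis and vertical below 0.14 rad and linear speed of spanner below 0.02 m/s); the robot touches nothing.
It fails at once if the nut is overtightened and the washer crushed (past 0.34 rad, which takes 0.455 N m) (value of joint foot_nut above 0.34 rad).
It fails at once if another thing on the bench is moved by more than 20 mm (distance of any of dish, pillar, specimen_box, jar, slide_box, parts_dish, loupe from where it was at the start of the episode above 0.02 m).
It fails at once if the spanner is forced down: it presses on the foot or nut with more than 45 N while its socket is not yet on the nut (contact force between spanner and stand above 45 N and z of spanner_mouth in the frame of bore_mouth above -0.092 m).
It fails at once if the spanner is forced on the nut: more than 70 N (turning it at 0.45 N m takes 40 N) (contact force between spanner and stand above 70 N).
It also fails if it takes over 72 s, if anything falls off the work surface, if the arm or the gripper's body presses on something with over 40 N, if the wrist force passes 120 N, or if a joint passes its speed limit or range.

## Working session

There is one attempt and no reset: what is moved stays moved. The work goes in short steps, Python scripts to look and compute and a shell command to move; the robot and the scene stay as the last step left them, time stands still between calls to the robot, and variables do not carry over. Pictures are saved under pics/ and viewed, at most 10 in all, crops included, and the job is handed in when it is done.

```bash
mkdir -p pics
python3 - <<'E'
from cell import *
import cv2,numpy as np
s=state(); print({k:np.round(v,4).tolist() for k,v in s.items()})
for n in("side","top"):
    c=read_camera(n); cv2.imwrite(f"pics/{n}0.png",cv2.cvtColor(c["frame"],cv2.COLOR_RGB2BGR)); np.savez(f"{n}0.npz",**c)
    print(n,c.keys(),c["K"].round(1).tolist(),c["world_to_cam"].round(4).tolist())
E
```

```text
{'t': 0.0, 'joint_positions': [1.0686, 0.2771, -0.0278, 1.268, -0.0, 1.4674], 'qvel': [0.0016, -0.0, -0.0007, 0.0013, 0.002, -0.0009], 'tau': [0.002, -44.5508, 29.5204, 0.0164, -0.0001, 0.0], 'tool_pos': [0.2425, 0.5756, 0.4036], 'orientation': [-0.0003, 0.1981, 0.9802, -0.001], 'ft_force': [-0.1868, 0.3423, 0.444], 'ft_torque': [0.0296, 0.0126, -0.0335], 'grip_force': 0.0, 'grip_width': 0.0856}
side dict_keys(['frame', 'K', 'world_to_cam']) [[382.5, 0.0, 263.5], [0.0, 382.5, 187.8], [0.0, 0.0, 1.0]] [[0.9077, -0.4196, -0.0062, -0.4872], [0.3185, 0.6792, 0.6613, -0.2722], [-0.2733, -0.6022, 0.7501, -1.1631], [0.0, 0.0, 0.0, 1.0]]
top dict_keys(['frame', 'K', 'world_to_cam']) [[391.6, 0.0, 260.2], [0.0, 391.6, 194.0], [0.0, 0.0, 1.0]] [[-0.0261, -0.9995, -0.0198, 0.0251], [0.9904, -0.0285, 0.1355, -0.5666], [-0.136, -0.016, 0.9906, -1.1694], [0.0, 0.0, 0.0, 1.0]]
```

View pics/side0.png

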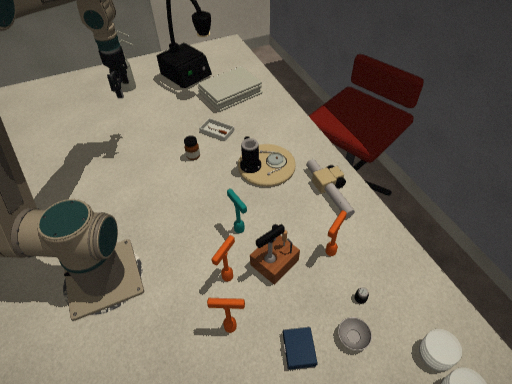

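View pics/top0.png

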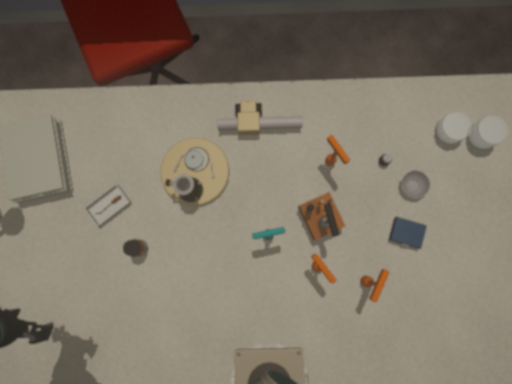

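The side view shows the black T-grip near (270,236) over the brown block at (275,258), and the black foot at (250,155) on the cream base. In the top view the block is at (321,217), the grip at (332,219) and the foot at (187,187). The orange and turquoise T's are look-alikes.

Run:
```python
import cv2,numpy as np
R=[]
for n,cs in(("side",((240,215),(220,125))),("top",((290,185),(155,155)))):
    f=np.load(n+"0.npz")["frame"]
    R.append(np.hstack([cv2.resize(f[y:y+60,x:x+65],(390,360)[:2] if 0 else (390,300),interpolation=cv2.INTER_CUBIC) if 0 else cv2.resize(f[y:y+50,x:x+66],(396,300),interpolation=cv2.INTER_CUBIC) for x,y in cs]))
im=np.clip(np.vstack(R).astype(float)*1.6,0,255).astype(np.uint8)
cv2.imwrite("pics/crop0.png",im[:,:,::-1])
```

```text
(no output)
```

View pics/crop0.png

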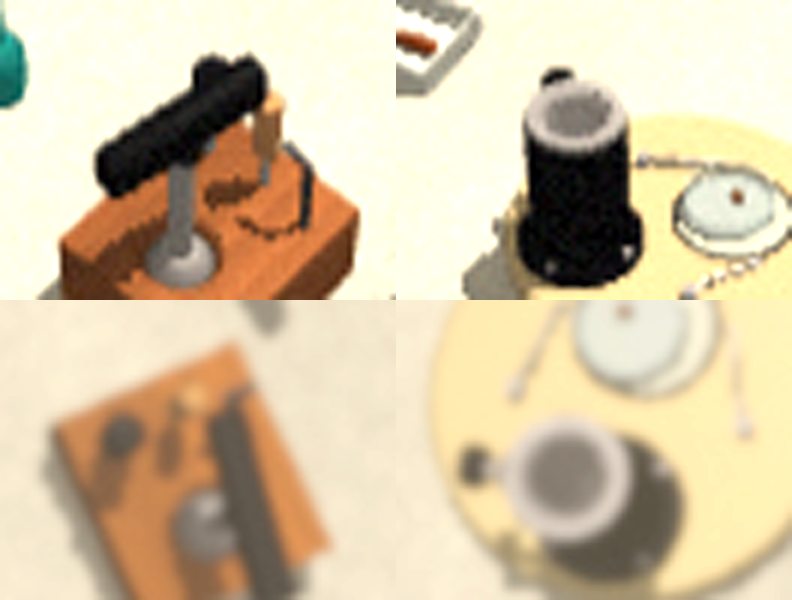

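The crops show the grip in side view centred near crop (180,127), the light rim ring at (577,115), and in the top view the rim at (565,475), with the grip cut off at the crop's lower edge. Now I'll measure with masks.

```bash
cat > h.py <<'E'
import cv2,numpy as np
def ray(c,uv):
    W=c["world_to_cam"];K=c["K"];R=W[:3,:3];o=-R.T@W[:3,3]
    d=np.linalg.inv(K)@[uv[0],uv[1],1];return o,R.T@(d*[1,-1,-1])
def onz(c,uv,z):
    o,d=ray(c,uv);return (o+d*(z-o[2])/d[2]).round(4)
def tri(c1,u1,c2,u2):
    o1,d1=ray(c1,u1);o2,d2=ray(c2,u2)
    A=np.c_[d1,-d2];t=np.linalg.lstsq(A,o2-o1,rcond=None)[0]
    p,q=o1+d1*t[0],o2+d2*t[1];return ((p+q)/2).round(4),np.linalg.norm(p-q).round(4)
def proj(c,p):
    q=c["world_to_cam"][:3,:3]@p+c["world_to_cam"][:3,3];v=c["K"]@[q[0],-q[1],-q[2]];return (v[:2]/v[2]).round(1)
def blobs(f,m,x0,y0,x1,y1):
    M=np.zeros(f.shape[:2],np.uint8);M[y0:y1,x0:x1]=m[y0:y1,x0:x1]
    return [c for c in cv2.findContours(M,cv2.RETR_EXTERNAL,cv2.CHAIN_APPROX_NONE)[0] if cv2.contourArea(c)>25]
E
python3 - <<'E'
from h import *
S,T=[dict(np.load(n+"0.npz")) for n in("side","top")]
for n,c,w,z in(("S",S,(245,220,290,250),40),("T",T,(320,190,350,245),75)):
    f=c["frame"].astype(int); mx=f.max(2); sat=mx-f.min(2)
    for b in blobs(f,(mx<z)&(sat<25),*w): 
        r=cv2.minAreaRect(b);bp=cv2.boxPoints(r);print(n,"grip",np.round(r[0],1),np.round(r[1],1),r[2],cv2.contourArea(b)); 
        print("  corners on z=.17",[onz(c,p,.17)[:2].tolist() for p in bp], onz(c,r[0],.17))
    w2=(238,135,262,158) if n=="S" else (168,168,200,200)
    for b in blobs(f,(sat<30)&(mx>(70 if n=="S" else 90))&(mx<190),*w2):
        e=cv2.fitEllipse(b);print(n,"rim",np.round(e[0],1),np.round(e[1],1),onz(c,e[0],.13),cv2.contourArea(b))
print("tri rim",tri(S,(250,144.2),T,(183.3,184)))
f=T["frame"].astype(int);b=max(blobs(f,(f[...,0]>f[...,2]*1.7)&(f[...,0]<200),290,185,350,250),key=cv2.contourArea)
r=cv2.minAreaRect(cv2.convexHull(b));print("block",r,[onz(T,p,.06)[:2].tolist() for p in cv2.boxPoints(r)])
print(T["frame"][200:238:3,318:346:2].max(2))
E
```

```text
S grip [269.6 235.9] [11.3 32. ] 50.71058654785156 241.5
  corners on z=.17 [[0.4249, -0.1803], [0.5164, -0.1476], [0.5211, -0.183], [0.431, -0.2137]] [ 0.4724 -0.1816  0.17  ]
S rim [248.3 143.8] [14.3 18.4] [0.5848 0.2308 0.13  ] 148.5
T grip [329.7 219.4] [32.3  8.5] 72.89727020263672 156.0
  corners on z=.17 [[0.5134, -0.1571], [0.5196, -0.1796], [0.435, -0.201], [0.4289, -0.1787]] [ 0.474  -0.1791  0.17  ]
T rim [182.5 184.3] [19.6 23. ] [0.5889 0.2306 0.13  ] 328.0
tri rim (array([0.5901, 0.2286, 0.1281]), np.float64(0.0001))
block ((321.3941955566406, 215.91607666015625), (37.63680648803711, 33.770423889160156), 64.98310089111328) [[0.5243, -0.104], [0.565, -0.198], [0.461, -0.2402], [0.4211, -0.1473]]
[[130 137 150 144 134 105 100 128 149 151 153 152 151 153]
 [103 103 130 124 101  71  97 135 144 152 154 153 153 153]
 [ 97 119 135  94  60  62  70 119 139 146 151 153 152 153]
 [ 87 111 129  95  60  63  62 102 137 142 148 152 152 153]
 [ 90 116 132 125  78  60  62  80 130 138 142 150 151 152]
 [121 125 120 113  82  59  61  65 112 138 139 144 151 152]
 [123 102  98 110  97  60  59  62  87 135 138 140 148 154]
 [ 98  81  88  94  77  57  59  60  68 118 140 137 142 153]
 [ 95  79  83  87  87  82  59  60  62  95 137 140 138 145]
 [109  84  81  82  87  93  68  59  61  72 122 140 144 149]
 [117  91  85  87 104 124 101  59  61  62  85 111 147 155]
 [125 109  86  87  94 116 105  64  59  61  73 113 145 153]
 [126 111  93  95  99 104 101  94 101 124 138 151 152 153]]
```

```bash
cat > st.py <<'E'
from cell import *
import numpy as np,sys
from scipy.spatial.transform import Rotation as Ro
s=state();w,x,y,z=s["orientation"];R=Ro.from_quat([x,y,z,w]).as_matrix()
p=np.array(s["tool_pos"]);f=lambda v:np.round(v,4).tolist()
yaw=np.degrees(np.arctan2(R[1,0],R[0,0]))
print("t",round(float(s["t"]),2),"p",f(p),"yaw",round(yaw,2),"zax",f(R[:,2]),"q6",round(float(s["joint_positions"][5]),3),"F",np.round(s["ft_force"],2).tolist(),"M",np.round(s["ft_torque"],3).tolist(),"w",round(float(s["grip_width"]),4),round(float(s["grip_force"]),1))
if len(sys.argv)>1:
    a=[float(v) for v in sys.argv[1:]]
    print("tool units",f(R.T@(np.array(a[:3])-p)/.03))
    if len(a)>3:
        dy=(a[3]-yaw+180)%360-180; Rt=Ro.from_euler("z",a[3],degrees=True).as_matrix()@np.diag([1,-1,-1])
        print("turn units",f(Ro.from_matrix(R.T@Rt).as_rotvec()/.12),"dyaw",round(dy,2))
E
M='-.6 -.72 0 0 0 0 60;-.6 -.72 0 0 0 0 60;-.6 -.72 0 0 0 0 60;-.6 -.72 0 0 0 0 60;-.6 -.72 0 0 0 0 60;-.6 -.72 0 0 0 0 60;-.6 -.72 0 0 0 0 60;-.6 -.72 0 0 0 0 60'
python3 -m crank '-.6 -.72 0 0 0 0 60;-.6 -.72 0 0 0 0 60;-.6 -.72 0 0 0 0 60;-.6 -.72 0 0 0 0 60;-.6 -.72 0 0 0 0 60;-.6 -.72 0 0 0 0 60;-.6 -.72 0 0 0 0 60;-.6 -.72 0 0 0 0 60'
python3 st.py .474 -.18 .404 194.4
```

```text
t: 0.9
tool_pos: [0.3082, 0.3595, 0.4042]
orientation: [-0.0, 0.198, 0.98, -0.0]
ft_force: [0.5, -0.0, -0.4]
grip_width: 0.0601
grip_force: 0.0
t 0.9 p [0.3082, 0.3595, 0.4042] yaw 157.16 zax [-0.0006, -0.0006, -1.0] q6 1.124 F [0.47, -0.03, -0.38] M [-0.06, 0.041, 0.001] w 0.0601 0.0
tool units [-12.0724, -14.4298, 0.0155]
turn units [-0.0059, -0.005, -5.4161] dyaw 37.24
```

```bash
python3 -m crank '-.6 -.72 0 0 0 0 60;-.6 -.72 0 0 0 0 60;-.6 -.72 0 0 0 0 60;-.6 -.72 0 0 0 0 60;-.6 -.72 0 0 0 0 60;-.6 -.72 0 0 0 0 60;-.6 -.72 0 0 0 0 60;-.6 -.72 0 0 0 0 60' >/dev/null
python3 -m crank '-.6 -.72 0 0 0 0 60;-.6 -.72 0 0 0 0 60;-.6 -.72 0 0 0 0 60;-.6 -.72 0 0 0 0 60;-.6 -.72 0 0 0 0 60;-.6 -.72 0 0 0 0 60;-.6 -.72 0 0 0 0 60;-.6 -.72 0 0 0 0 60' >/dev/null
python3 -m crank '-.6 -.72 0 0 0 0 60;-.6 -.72 0 0 0 0 60;-.6 -.72 0 0 0 0 60;0 0 0 0 0 -.9 60;0 0 0 0 0 -.9 60;0 0 0 0 0 -.9 60;0 0 0 0 0 -.9 60;0 0 0 0 0 -.9 60' >/dev/null
python3 st.py .474 -.18 .404 194.4
python3 - <<'E'
from cell import *
import cv2,numpy as np
R=[]
for n,(x,y) in(("side",(200,150)),("top",(270,160))):
    c=read_camera(n);np.savez(n+"1.npz",**c);R.append(cv2.resize(c["frame"][y:y+120,x:x+100],(400,480),interpolation=cv2.INTER_CUBIC))
cv2.imwrite("pics/a1.png",np.clip(np.hstack(R)[:,:,::-1]*1.5,0,255))
E
```

```text
t 3.3 p [0.4638, -0.1502, 0.4042] yaw -171.66 zax [-0.0011, 0.0005, -1.0] q6 -0.591 F [0.06, -0.16, -0.03] M [-0.024, -0.028, 0.009] w 0.0602 0.0
tool units [-0.1911, -1.033, 0.0054]
turn units [0.0057, -0.0078, -0.8818] dyaw 6.06[ WARN:0@3.787] global loadsave.cpp:1063 imwrite_ Unsupported depth image for selected encoder is fallbacked to CV_8U.
```

View pics/a1.png

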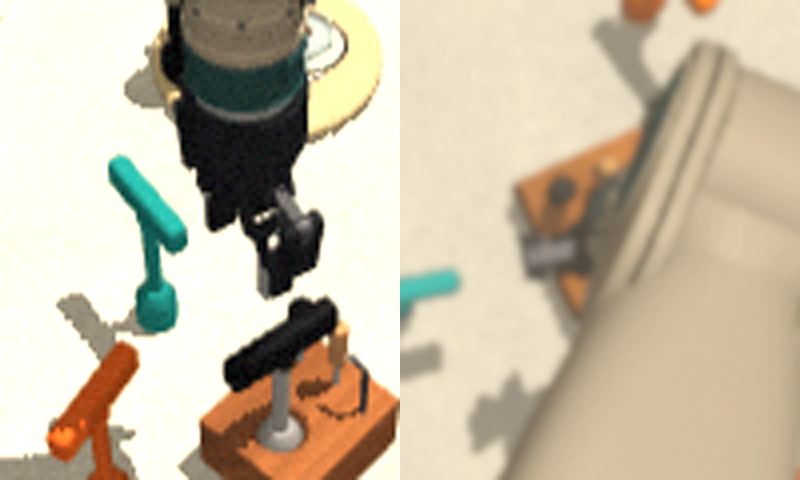

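In the side crop the open gripper is just above and slightly left of the grip (centre near crop (285,340)), nearly aligned with it; in the top view the arm hides it. I'll check the yaw from the side view, then go down.

Run:
```python
from h import *
S,T=[dict(np.load(n+"0.npz")) for n in("side","top")]
for a,b in(((112,195),(262,110)),((97,150),(195,92))):
    P=[onz(S,(240+u/6-.4,215+v/6-.4),.17) for u,v in(a,b)];d=P[1]-P[0];print(P,np.degrees(np.arctan2(d[1],d[0])))
# top: left/right edge crossings by row, subpixel
f=T["frame"].max(2).astype(float);E=[]
for r in range(205,232):
    x=np.arange(318,350);v=f[r,318:350];i=np.where(v<75)[0]
    if len(i): 
        k=i[-1];E.append((318+k+(85-v[k])/(v[k+1]-v[k]),r))
E=np.array(E);P=np.array([onz(T,e,.17) for e in E[4:-3]])
vx,vy,*_=cv2.fitLine(P[:,:2].astype(np.float32),cv2.DIST_HUBER,0,.01,.01).ravel();print("top right edge",np.degrees(np.arctan2(vy,vx)),P[[0,-1]])
print(tri(S,(269.6,235.9),T,(329.7,219.4)))
```

```text
[array([ 0.4292, -0.2015,  0.17  ]), array([ 0.511 , -0.1888,  0.17  ])] 8.825096515767228
[array([ 0.4329, -0.1766,  0.17  ]), array([ 0.4874, -0.1666,  0.17  ])] 10.39733352243636
top right edge 13.253398 [[ 0.5022 -0.1852  0.17  ]
 [ 0.4502 -0.1974  0.17  ]]
(array([ 0.4739, -0.1797,  0.1666]), np.float64(0.0008))
```

```bash
python3 -m crank '-.1 -.5 0 0 0 -.4 60;-.1 -.5 0 0 0 -.33 60;0 0 .5 0 0 0 60;0 0 .7 0 0 0 60;0 0 .7 0 0 0 60;0 0 .4 0 0 0 60;0 0 .27 0 0 0 60;0 0 0 0 0 0 60' 60
python3 st.py .474 -.18 .327 193.3
python3 -m crank '0 0 0 0 0 0 10;0 0 0 0 0 0 0;0 0 0 0 0 0 0;0 0 0 0 0 0 0;0 0 0 0 0 0 0;0 0 0 0 0 0 0;0 0 0 0 0 0 0;0 0 0 0 0 0 0' 60
python3 st.py .474 -.18 .327 193.3
```

```text
t: 4.2
tool_pos: [0.4745, -0.1785, 0.3266]
orientation: [-0.001, -0.114, 0.994, 0.001]
ft_force: [-0.1, -0.2, 0.2]
grip_width: 0.0602
grip_force: 0.0
t 4.2 p [0.4745, -0.1785, 0.3266] yaw -166.93 zax [-0.0019, 0.001, -1.0] q6 -0.716 F [-0.09, -0.17, 0.17] M [0.04, -0.012, 0.021] w 0.0602 0.0
tool units [0.0286, -0.0432, -0.0133]
turn units [0.0117, -0.0136, -0.0336] dyaw 0.23
t: 5.0
tool_pos: [0.4756, -0.1792, 0.3287]
orientation: [0.001, -0.114, 0.993, -0.001]
ft_force: [0.5, -0.9, 5.9]
grip_width: 0.017
grip_force: 59.6
t 5.0 p [0.4756, -0.1792, 0.3287] yaw -166.89 zax [0.0022, -0.0014, -1.0] q6 -0.716 F [0.47, -0.94, 5.87] M [-0.128, -0.1, -0.001] w 0.017 59.6
tool units [0.0567, -0.0149, 0.0564]
turn units [-0.0154, 0.0148, -0.0283] dyaw 0.19
```

```bash
python3 -m crank '0 0 0 0 0 0 0;0 0 0 0 0 0 0;0 0 -.3 0 0 0 0;0 0 -.5 0 0 0 0;0 0 -.6 0 0 0 0;0 0 -.6 0 0 0 0;0 0 -.6 0 0 0 0;0 0 -.6 0 0 0 0' 100
python3 -m crank '0 0 -.6 0 0 0 0;0 0 -.6 0 0 0 0;0 0 -.5 0 0 0 0;0 0 -.4 0 0 0 0;0 0 0 0 0 0 0;0 0 0 0 0 0 0;0 0 0 0 0 0 0;0 0 0 0 0 0 0' 
python3 st.py .59 .229 .49 193.3
python3 - <<'E'
from cell import *
import cv2,numpy as np
c=read_camera("side");np.savez("side2.npz",**c);x,y=220,150
a=cv2.resize(c["frame"][y:y+120,x:x+80],(400,600),interpolation=cv2.INTER_CUBIC)
d=read_camera("top");np.savez("top2.npz",**d);x,y=280,150
b=cv2.resize(d["frame"][y:y+120,x:x+80],(400,600),interpolation=cv2.INTER_CUBIC)
cv2.imwrite("pics/a2.png",np.clip(np.hstack([a,b])[:,:,::-1]*1.5,0,255).astype(np.uint8))
E
```

```text
t: 5.8
tool_pos: [0.4741, -0.1783, 0.4232]
orientation: [-0.001, -0.114, 0.993, 0.001]
ft_force: [0.0, 0.4, -2.5]
grip_width: 0.0166
grip_force: 98.3
t: 6.6
tool_pos: [0.4747, -0.1787, 0.4854]
orientation: [-0.001, -0.114, 0.993, 0.001]
ft_force: [0.1, -0.2, -2.9]
grip_width: 0.0167
grip_force: 98.3
t 6.6 p [0.4747, -0.1787, 0.4854] yaw -166.89 zax [-0.0021, 0.0011, -1.0] q6 -0.716 F [0.05, -0.21, -2.91] M [-0.066, -0.076, 0.005] w 0.0167 98.3
tool units [-6.8258, 12.3627, -0.1451]
turn units [0.0131, -0.0145, -0.0277] dyaw 0.19
```

View pics/a2.png

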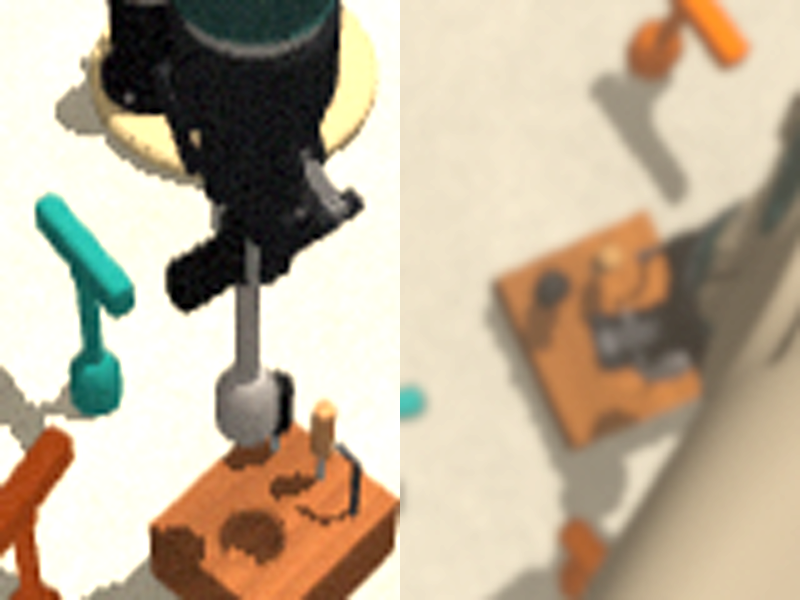

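The side crop shows the spanner gripped and out of its hole: shank at crop (248,330), socket at (250,405), empty hole at (252,535). I'll compare with the axis expected from the TCP.

Run:
```python
from h import *
S=dict(np.load("side2.npz"));f=S["frame"].astype(int);mx=f.max(2);sat=mx-f.min(2)
p=np.array([.4747,-.1787,0])
for z in(.177,.21,.25,.28):
    print(z,proj(S,p+[0,0,z]))
# shank/socket row centres (grey, unsaturated, not black, not cream)
for r in range(196,242,3):
    i=np.where((sat[r,255:285]<28)&(mx[r,255:285]>45)&(mx[r,255:285]<165))[0]+255
    print(r,i.min() if len(i) else 0,i.max() if len(i) else 0,i.mean().round(1) if len(i) else 0)
b=blobs(f,(mx<95)&(f[...,0]>f[...,2]*1.3),258,245,284,268)
for c in b:
    e=cv2.fitEllipse(c);print("hole",e,cv2.contourArea(c),onz(S,e[0],.06))
print("pix/mm",proj(S,p+[0.01,0,.2])-proj(S,p+[0,0,.2]),proj(S,p+[0,.01,.2])-proj(S,p+[0,0,.2]))
```

```text
0.177 [269.9 233.3]
0.21 [270.  226.3]
0.25 [270.1 217.3]
0.28 [270.1 210.2]
196 263 263 263.0
199 258 281 268.0
202 269 278 272.0
205 269 275 271.2
208 264 271 268.2
211 255 271 265.6
214 267 271 269.0
217 267 271 269.0
220 267 271 269.0
223 266 272 269.0
226 263 278 269.6
229 263 278 269.6
232 263 278 269.6
235 263 274 268.5
238 266 275 270.2
241 0 0 0
hole ((270.19342041015625, 256.5820007324219), (9.061790466308594, 12.35927963256836), 109.49057006835938) 81.0 [ 0.475  -0.1818  0.06  ]
pix/mm [ 3.4 -1.3] [-1.5 -2.7]
```

Run:
```python
from h import *
S,T=[dict(np.load(n+"0.npz")) for n in("side","top")]
C={}
for n,c,w in(("S",S,(230,125,275,175)),("T",T,(160,160,210,210))):
    x0,y0,x1,y1=w;f=cv2.resize(c["frame"][y0:y1,x0:x1],None,fx=8,fy=8,interpolation=cv2.INTER_CUBIC).astype(int)
    mx=f.max(2);sat=mx-f.min(2);seed=np.array((250-x0,144-y0) if n=="S" else (183-x0,184-y0))*8+4
    print(n,"profile",mx[seed[1],::16].tolist(),mx[::16,seed[0]].tolist())
    for th in (100,110,120,130):
        m=(mx<th).astype(np.uint8);k,l,st,ce=cv2.connectedComponentsWithStats(m);q=l[seed[1],seed[0]]
        if q==0: continue
        b=max(cv2.findContours((l==q).astype(np.uint8),0,1)[0],key=len)
        e=cv2.fitEllipse(b);u=np.array([x0,y0])+(np.array(e[0])+.5)/8-.5
        print(th,u.round(2),np.round(np.array(e[1])/8,1),onz(c,u,.13))
```

```text
S profile [177, 183, 180, 175, 178, 183, 126, 129, 90, 80, 81, 79, 71, 133, 137, 186, 183, 180, 179, 182, 182, 181, 183] [175, 177, 176, 177, 171, 178, 182, 144, 102, 83, 81, 79, 130, 29, 4, 16, 11, 2, 11, 7, 2, 13, 2, 5, 88]
100 [249.92 143.79] [ 6.7 10.6] [0.59   0.2287 0.13  ]
110 [249.86 143.74] [ 7.3 11.1] [0.5899 0.229  0.13  ]
120 [249.79 143.7 ] [ 7.8 11.6] [0.5898 0.2293 0.13  ]
130 [251.71 159.82] [32.9 40. ] [0.5631 0.1513 0.13  ]
T profile [155, 153, 147, 101, 69, 108, 128, 139, 121, 92, 84, 85, 86, 89, 92, 115, 139, 101, 60, 73, 88, 128, 166, 169, 169] [155, 157, 161, 165, 167, 167, 165, 154, 140, 106, 87, 86, 86, 85, 86, 99, 131, 127, 74, 59, 79, 102, 103, 104, 105]
100 [182.78 183.73] [11.3 11.8] [0.5906 0.2297 0.13  ]
110 [182.78 183.75] [12.7 12.9] [0.5906 0.2297 0.13  ]
120 [182.76 183.79] [13.8 14.1] [0.5904 0.2297 0.13  ]
130 [182.7  183.84] [15.  15.4] [0.5903 0.2299 0.13  ]
```

```bash
python3 -m crank '-.45 .82 0 0 0 0 0;-.45 .82 0 0 0 0 0;-.45 .82 0 0 0 0 0;-.45 .82 0 0 0 0 0;-.45 .82 0 0 0 0 0;-.45 .82 0 0 0 0 0;-.45 .82 0 0 0 0 0;-.45 .82 0 0 0 0 0' >/dev/null
python3 -m crank '-.45 .82 0 0 0 0 0;-.45 .82 0 0 0 0 0;-.45 .82 0 0 0 0 0;-.45 .82 0 0 0 0 0;-.45 .82 0 0 0 0 0;-.45 .82 0 0 0 0 0;-.07 .08 0 0 0 0 0;0 0 0 0 0 0 0'
python3 st.py .59 .229 .49 291
python3 - <<'E'
from cell import *
import numpy as np
from h import *
c=read_camera("side");np.savez("side3.npz",**c);f=c["frame"].astype(int);mx=f.max(2);sat=mx-f.min(2);p=np.array(state()["tool_pos"])
for z in(.18,.23,.27):print(z,proj(c,[p[0],p[1],z]))
for r in range(88,140,3):
    i=np.where((sat[r,235:268]<28)&(mx[r,235:268]>45)&(mx[r,235:268]<165))[0]+235
    print(r,i.tolist())
E
python3 -m crank '0 0 0 0 0 -1 0;0 0 0 0 0 -1 0;0 0 0 0 0 -1 0;0 0 0 0 0 -1 0;0 0 0 0 0 -1 0;0 0 0 0 0 -1 0;0 0 0 0 0 -1 0;0 0 0 0 0 -1 0' >/dev/null
python3 -m crank '0 0 0 0 0 -1 0;0 0 0 0 0 -1 0;0 0 0 0 0 -1 0;0 0 0 0 0 -1 0;0 0 0 0 0 -1 0;0 0 0 0 0 -1 0;0 0 0 0 0 -.2 0;0 0 0 0 0 0 0'
python3 st.py .59 .229 .49 291
python3 - <<'E'
from cell import *
import numpy as np
from h import *
c=read_camera("side");np.savez("side4.npz",**c);f=c["frame"].astype(int);mx=f.max(2);sat=mx-f.min(2);p=np.array(state()["tool_pos"])
for z in(.18,.23,.27):print(z,proj(c,[p[0],p[1],z]))
for r in range(88,140,3):
    i=np.where((sat[r,235:268]<28)&(mx[r,235:268]>45)&(mx[r,235:268]<165))[0]+235
    print(r,i.tolist())
x,y=215,70
cv2.imwrite("pics/a4.png",np.clip(cv2.resize(np.hstack([np.load("side3.npz")["frame"][y:y+100,x:x+66],c["frame"][y:y+100,x:x+66]]),None,fx=6,fy=6,interpolation=cv2.INTER_CUBIC)[:,:,::-1]*1.5,0,255).astype(np.uint8))
E
```

```text
t: 8.3
tool_pos: [0.5825, 0.2029, 0.4859]
orientation: [-0.001, -0.115, 0.993, -0.0]
ft_force: [-0.5, -0.2, -2.9]
grip_width: 0.0159
grip_force: 98.5
t 8.3 p [0.5825, 0.2029, 0.4859] yaw -166.81 zax [-0.0011, -0.0007, -1.0] q6 0.0 F [-0.54, -0.24, -2.92] M [-0.06, 0.009, 0.038] w 0.0159 98.5
tool units [-0.441, 0.7888, -0.1374]
turn units [0.0062, -0.011, -14.226] dyaw 97.81
0.18 [250.5 138.2]
0.23 [250.  126.8]
0.27 [249.6 117.2]
88 [237, 258, 259, 260, 261, 264]
91 [238, 239, 240]
94 [235, 236, 238, 239, 240, 241, 251]
97 [235, 236, 237, 238, 239, 240, 241, 242, 243, 261]
100 [235, 236, 237, 238, 239, 240, 241, 242, 248, 261]
103 [235, 236, 237, 248, 249, 258]
106 [235, 248, 249]
109 [235, 245, 246, 249, 250]
112 [238, 239, 247, 248, 249, 250]
115 [247, 248, 249, 250]
118 [247, 248, 249, 250]
121 [247, 248, 249, 250, 251]
124 [247, 248, 249, 250, 251]
127 [247, 248, 249, 250, 251]
130 [245, 246, 247, 248, 249, 250, 251, 252, 253, 254]
133 [244, 245, 246, 247, 248, 249, 250, 251, 252, 253, 254]
136 [245, 246, 247, 248, 249, 250, 251, 252, 253, 254]
139 [244, 245, 246, 247, 248, 249,
[... 384 characters left out ...]
-0.0014, -0.0619] dyaw 0.43
0.18 [250.5 138.3]
0.23 [250.1 126.9]
0.27 [249.7 117.3]
88 [239, 261]
91 [240, 260]
94 [256, 257, 258, 259, 260]
97 [235, 254]
100 [235, 236, 237, 248, 254, 255]
103 [235, 236, 237, 238, 241, 247, 248, 258, 259]
106 [248, 261]
109 [247, 248, 261]
112 [248, 249, 250, 251, 252, 255, 256, 259]
115 [248, 249, 250, 251, 252]
118 [248, 249, 250, 251, 252]
121 [249, 250, 251, 252]
124 [248, 249, 250, 251, 252]
127 [249, 250, 251, 252]
130 [247, 248, 249, 250, 251, 252, 253, 254, 255]
133 [246, 247, 248, 249, 250, 251, 252, 253, 254, 255]
136 [245, 246, 247, 248, 249, 250, 251, 252, 253, 254, 255, 256]
139 [244, 245, 246, 247, 248, 249, 250, 251, 252, 253, 254, 255, 256]
```

View pics/a4.png

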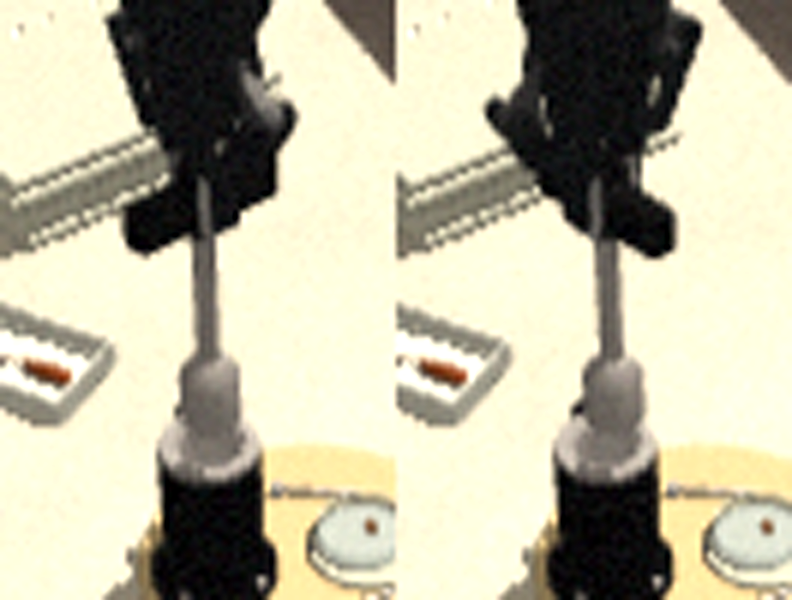

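Both crops show the socket hanging just in front of the ring (ring centre at about crop (210,450)). TCP is still about 29 mm short of the bore, and the shank shift between the two yaws gives a grip offset of about +2 mm along tool x. Next I'll close the gap.

```bash
python3 st.py .5903 .231 .4567 291
```

```text
t 10.0 p [0.5823, 0.2016, 0.4867] yaw -69.42 zax [-0.0001, -0.0002, -1.0] q6 -1.702 F [0.94, -0.16, -2.0] M [-0.022, 0.014, 0.011] w 0.0166 98.5
tool units [-0.8237, -0.5947, 0.9992]
turn units [0.0013, -0.001, -0.0612] dyaw 0.42
```

```bash
python3 -m crank '-.28 -.2 0 0 0 0 0;-.28 -.2 0 0 0 0 0;-.27 -.2 0 0 0 0 0;0 0 .3 0 0 0 0;0 0 .4 0 0 0 0;0 0 .3 0 0 0 0;0 0 0 0 0 0 0;0 0 0 0 0 0 0'
python3 st.py .5903 .231 .4567
python3 - <<'E'
from cell import *
import numpy as np
from h import *
p=np.array(state()["tool_pos"]);R=[]
c=read_camera("side");np.savez("side5.npz",**c);f=c["frame"].astype(int);mx=f.max(2);sat=mx-f.min(2)
for z in(.15,.2,.25):print(z,proj(c,[p[0],p[1],z]))
for r in range(100,140,4):
    i=np.where((sat[r,235:268]<28)&(mx[r,235:268]>45)&(mx[r,235:268]<165))[0]+235
    print(r,i.tolist())
d=read_camera("top");np.savez("top5.npz",**d)
x,y=215,90;R.append(c["frame"][y:y+80,x:x+66]);x,y=150,150;R.append(d["frame"][y:y+80,x:x+66])
cv2.imwrite("pics/a5.png",np.clip(cv2.resize(np.hstack(R),None,fx=6,fy=6,interpolation=cv2.INTER_CUBIC)[:,:,::-1]*1.5,0,255).astype(np.uint8))
E
```

```text
t: 10.8
tool_pos: [0.5902, 0.2317, 0.4558]
orientation: [0.001, 0.823, -0.568, -0.0]
ft_force: [-0.3, -0.1, -2.7]
grip_width: 0.0164
grip_force: 98.5
t 10.8 p [0.5902, 0.2317, 0.4558] yaw -69.28 zax [-0.0015, -0.0005, -1.0] q6 -1.66 F [-0.29, -0.11, -2.67] M [0.008, 0.002, 0.032] w 0.0164 98.5
tool units [0.0222, 0.0048, -0.0297]
0.15 [249.5 139. ]
0.2 [249. 128.]
0.25 [248.4 116.3]
100 [235, 254]
104 [235, 236, 238, 246, 247, 254, 255]
108 [246, 247]
112 [247, 248, 249, 250, 251]
116 [247, 248, 249, 250]
120 [247, 248, 249, 250, 251]
124 [247, 248, 249, 250, 251]
128 [247, 248, 249, 250, 251]
132 [245, 246, 247, 248, 249, 250, 251, 252, 253, 254]
136 [245, 246, 247, 248, 249, 250, 251, 252, 253, 254]
```

View pics/a5.png

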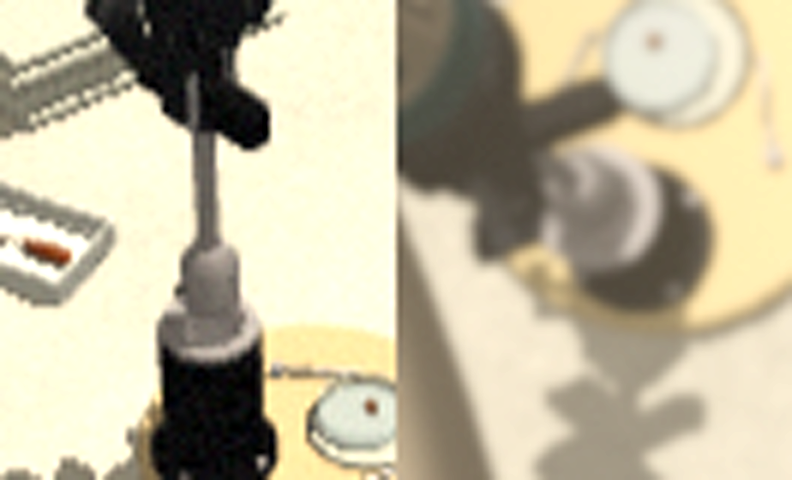

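The side crop has the shank at column 249.0, where the bore axis projects, and the top crop shows the grey socket over the ring. I'll lower it in small steps and watch the force.

```bash
python3 -m crank '0 0 .2 0 0 0 0;0 0 .2 0 0 0 0;0 0 .1 0 0 0 0;0 0 .05 0 0 0 0;0 0 .05 0 0 0 0;0 0 .05 0 0 0 0;0 0 .05 0 0 0 0;0 0 0 0 0 0 0'
python3 st.py .5903 .231 .4367
```

```text
t: 11.7
tool_pos: [0.5904, 0.232, 0.4354]
orientation: [0.0, 0.823, -0.568, -0.0]
ft_force: [0.3, -0.2, -1.6]
grip_width: 0.0167
grip_force: 98.6
t 11.7 p [0.5904, 0.232, 0.4354] yaw -69.26 zax [-0.0002, -0.0001, -1.0] q6 -1.66 F [0.26, -0.19, -1.61] M [0.035, -0.023, 0.015] w 0.0167 98.6
tool units [0.0288, 0.0142, -0.0418]
```

```bash
python3 -m crank '0 0 .04 0 0 0 0;0 0 .04 0 0 0 0;0 0 .04 0 0 0 0;0 0 .04 0 0 0 0;0 0 .04 0 0 0 0;0 0 0 0 0 0 0;0 0 0 0 0 0 0;0 0 0 0 0 0 0'
python3 st.py
```

```text
t: 12.5
tool_pos: [0.5903, 0.232, 0.4292]
orientation: [0.0, 0.823, -0.568, -0.0]
ft_force: [-0.5, 0.3, -3.1]
grip_width: 0.0162
grip_force: 98.4
t 12.5 p [0.5903, 0.232, 0.4292] yaw -69.26 zax [-0.001, -0.0001, -1.0] q6 -1.66 F [-0.55, 0.28, -3.13] M [0.169, 0.233, 0.039] w 0.0162 98.4
```

```bash
python3 -m crank '-.023 .013 .1 0 0 0 0;0 0 .1 0 0 0 0;0 0 .1 0 0 0 0;0 0 .1 0 0 0 0;0 0 .1 0 0 0 0;0 0 0 0 0 0 0;0 0 0 0 0 0 0;0 0 0 0 0 0 0'
python3 st.py
```

```text
t: 13.3
tool_pos: [0.5899, 0.2324, 0.4147]
orientation: [-0.0, 0.823, -0.568, 0.0]
ft_force: [0.1, -0.2, -3.0]
grip_width: 0.0166
grip_force: 98.4
t 13.3 p [0.5899, 0.2324, 0.4147] yaw -69.26 zax [0.0001, -0.0, -1.0] q6 -1.659 F [0.06, -0.23, -2.96] M [0.038, 0.061, -0.0] w 0.0166 98.4
```

```bash
python3 -m crank '0 0 .15 0 0 0 0;0 0 .15 0 0 0 0;0 0 .15 0 0 0 0;0 0 .15 0 0 0 0;0 0 .15 0 0 0 0;0 0 .15 0 0 0 0;0 0 0 0 0 0 0;0 0 0 0 0 0 0'
python3 st.py
```

```text
t: 14.1
tool_pos: [0.5898, 0.2324, 0.3874]
orientation: [0.0, 0.823, -0.568, -0.0]
ft_force: [0.3, 0.6, -2.1]
grip_width: 0.0164
grip_force: 98.4
t 14.1 p [0.5898, 0.2324, 0.3874] yaw -69.26 zax [-0.0003, -0.0002, -1.0] q6 -1.659 F [0.3, 0.59, -2.07] M [0.019, 0.002, 0.044] w 0.0164 98.4
```

```bash
python3 -m crank '0 0 .15 0 0 0 0;0 0 .15 0 0 0 0;0 0 .15 0 0 0 0;0 0 .1 0 0 0 0;0 0 .1 0 0 0 0;0 0 .05 0 0 0 0;0 0 0 0 0 0 0;0 0 0 0 0 0 0'
python3 st.py
```

```text
t: 14.9
tool_pos: [0.5899, 0.2325, 0.3667]
orientation: [-0.0, 0.823, -0.568, 0.0]
ft_force: [-1.0, 0.4, -3.3]
grip_width: 0.0164
grip_force: 98.5
t 14.9 p [0.5899, 0.2325, 0.3667] yaw -69.26 zax [0.0002, 0.0001, -1.0] q6 -1.659 F [-0.98, 0.38, -3.27] M [0.037, 0.05, -0.016] w 0.0164 98.5
```

```bash
python3 -m crank '0 0 .1 0 0 0 0;0 0 .1 0 0 0 0;0 0 .05 0 0 0 0;0 0 .05 0 0 0 0;0 0 .03 0 0 0 0;0 0 0 0 0 0 0;0 0 0 0 0 0 0;0 0 0 0 0 0 0'
python3 st.py
```

```text
t: 15.7
tool_pos: [0.5899, 0.2325, 0.3568]
orientation: [-0.0, 0.823, -0.568, 0.0]
ft_force: [0.4, -0.2, -3.1]
grip_width: 0.0164
grip_force: 98.5
t 15.7 p [0.5899, 0.2325, 0.3568] yaw -69.26 zax [0.0001, 0.0, -1.0] q6 -1.659 F [0.38, -0.2, -3.07] M [0.046, 0.023, -0.027] w 0.0164 98.5
```

```bash
python3 -m crank '0 0 .03 0 0 0 0;0 0 .03 0 0 0 0;0 0 0 0 0 0 0;0 0 0 0 0 0 0;0 0 0 0 0 0 0;0 0 0 0 0 0 0;0 0 0 0 0 0 0;0 0 0 0 0 0 0' | grep force
python3 st.py
python3 -m crank '0 0 .03 0 0 0 0;0 0 .03 0 0 0 0;0 0 0 0 0 0 0;0 0 0 0 0 0 0;0 0 0 0 0 0 0;0 0 0 0 0 0 0;0 0 0 0 0 0 0;0 0 0 0 0 0 0' | grep force
python3 st.py
```

```text
ft_force: [-0.9, -0.1, -3.2]
grip_force: 98.5
t 16.5 p [0.5898, 0.2325, 0.3549] yaw -69.26 zax [0.0, -0.0, -1.0] q6 -1.659 F [-0.89, -0.09, -3.2] M [-0.027, 0.04, -0.076] w 0.0167 98.5
ft_force: [-0.1, 1.3, -1.5]
grip_force: 98.6
t 17.3 p [0.5898, 0.2325, 0.3531] yaw -69.26 zax [-0.0002, 0.0001, -1.0] q6 -1.659 F [-0.1, 1.31, -1.52] M [0.081, 0.168, -0.01] w 0.0161 98.6
```

```bash
python3 -m crank '0 0 .03 0 0 0 0;0 0 .03 0 0 0 0;0 0 0 0 0 0 0;0 0 0 0 0 0 0;0 0 0 0 0 0 0;0 0 0 0 0 0 0;0 0 0 0 0 0 0;0 0 0 0 0 0 0' | grep force
python3 st.py
```

```text
ft_force: [-2.8, -0.3, 5.8]
grip_force: 99.7
t 18.1 p [0.5899, 0.2325, 0.3525] yaw -69.26 zax [0.0012, 0.0003, -1.0] q6 -1.659 F [-2.76, -0.28, 5.84] M [-0.02, 0.831, 0.05] w 0.0166 99.7
```

```bash
python3 -m crank '-.006 .012 0 0 0 0 0;0 -.005 0 0 0 .5 0;0 -.005 0 0 0 .5 0;0 -.005 0 0 0 .5 0;0 -.005 0 0 0 .5 0;0 -.005 0 0 0 .5 0;0 0 0 0 0 0 0;0 0 0 0 0 0 0' | grep force
python3 st.py
```

```text
ft_force: [-3.3, -0.7, 6.1]
grip_force: 99.7
t 18.9 p [0.5902, 0.2327, 0.3525] yaw -86.44 zax [0.0009, 0.0002, -1.0] q6 -1.359 F [-3.27, -0.74, 6.12] M [-0.116, 0.899, 0.068] w 0.0166 99.7
```

```bash
python3 -m crank '0 .033 -.012 0 0 0 0;0 -.005 0 0 0 .5 0;0 -.005 0 0 0 .5 0;0 -.005 0 0 0 .5 0;0 -.005 0 0 0 .5 0;0 -.005 0 0 0 .5 0;0 0 0 0 0 0 0;0 0 0 0 0 0 0' | grep force
python3 st.py
```

```text
ft_force: [-1.6, 0.7, 4.6]
grip_force: 99.6
t 19.7 p [0.5901, 0.2327, 0.3523] yaw -103.56 zax [0.0011, 0.0004, -1.0] q6 -1.061 F [-1.64, 0.71, 4.57] M [0.028, 0.572, 0.072] w 0.0161 99.6
```

```bash
python3 -m crank '0 .018 0 0 0 0 0;0 -.005 0 0 0 .5 0;0 -.005 0 0 0 .5 0;0 -.005 0 0 0 .5 0;0 -.005 0 0 0 .5 0;0 -.005 0 0 0 .5 0;0 0 0 0 0 0 0;0 0 0 0 0 0 0' | grep force
python3 st.py
```

```text
ft_force: [0.2, 2.9, -3.8]
grip_force: 98.5
t 20.5 p [0.5901, 0.2327, 0.3507] yaw -120.71 zax [-0.0004, 0.001, -1.0] q6 -0.761 F [0.2, 2.9, -3.77] M [0.694, -0.231, -0.001] w 0.017 98.5
```

```bash
python3 -m crank '-.017 .01 .03 0 0 0 0;0 0 .04 0 0 0 0;0 0 .05 0 0 0 0;0 0 .05 0 0 0 0;0 0 .05 0 0 0 0;0 0 .05 0 0 0 0;0 0 0 0 0 0 0;0 0 0 0 0 0 0' | grep force
python3 st.py
```

```text
ft_force: [0.4, 1.0, -2.0]
grip_force: 98.7
t 21.3 p [0.5901, 0.2331, 0.3434] yaw -120.82 zax [-0.0, 0.0001, -1.0] q6 -0.759 F [0.42, 1.04, -2.03] M [0.739, -0.224, 0.018] w 0.0162 98.7
```

```bash
cat > chk.py <<'E'
from cell import *
import sys,numpy as np
s=state();F=s["ft_force"];M=s["ft_torque"]
print(round(float(s["t"]),1),np.round(s["tool_pos"],4),"q6",round(float(s["joint_positions"][5]),3),"F",np.round(F,1),"M",np.round(M,3),flush=True)
sys.exit(0 if M[2]<.12 and np.hypot(F[0],F[1])<9 and abs(F[2]+2.8)<7 else 1)
E
python3 -m crank '0 -.003 0 0 0 .33 0;0 -.003 0 0 0 .33 0;0 -.003 0 0 0 .33 0;0 -.003 0 0 0 .33 0;0 -.003 0 0 0 .33 0;0 -.003 0 0 0 .33 0;0 0 0 0 0 0 0;0 0 0 0 0 0 0' >/dev/null; python3 chk.py &&
python3 -m crank '0 -.003 0 0 0 .33 0;0 -.003 0 0 0 .33 0;0 -.003 0 0 0 .33 0;0 -.003 0 0 0 .33 0;0 -.003 0 0 0 .33 0;0 -.003 0 0 0 .33 0;0 0 0 0 0 0 0;0 0 0 0 0 0 0' >/dev/null && python3 chk.py
```

```text
22.1 [0.5905 0.2328 0.3434] q6 -0.522 F [ 1.   2.9 -3.6] M [ 0.924 -0.3    0.048]
22.9 [0.5909 0.2324 0.3434] q6 -0.286 F [ 1.5  2.8 -4.6] M [ 1.079 -0.405  0.062]
```

```bash
python3 -m crank '-.02 .012 0 0 0 .33 0;0 -.003 0 0 0 .33 0;0 -.003 0 0 0 .33 0;0 -.003 0 0 0 .33 0;0 -.003 0 0 0 .33 0;0 -.003 0 0 0 .33 0;0 0 0 0 0 0 0;0 0 0 0 0 0 0' >/dev/null; python3 chk.py &&
python3 -m crank '0 -.003 0 0 0 .33 0;0 -.003 0 0 0 .33 0;0 -.003 0 0 0 .33 0;0 -.003 0 0 0 .33 0;0 -.003 0 0 0 .33 0;0 -.003 0 0 0 .33 0;0 0 0 0 0 0 0;0 0 0 0 0 0 0' >/dev/null && python3 chk.py &&
python3 -m crank '0 -.003 0 0 0 .33 0;0 -.003 0 0 0 .33 0;0 -.003 0 0 0 .33 0;0 -.003 0 0 0 .33 0;0 -.003 0 0 0 .33 0;0 -.003 0 0 0 .33 0;0 0 0 0 0 0 0;0 0 0 0 0 0 0' >/dev/null && python3 chk.py
```

```text
23.7 [0.5914 0.2325 0.3434] q6 -0.048 F [ 1.5  2.4 -4.1] M [ 0.872 -0.476 -0.016]
24.5 [0.5915 0.232  0.3435] q6 0.188 F [ 0.9  1.6 -4.9] M [ 0.896 -0.532  0.055]
25.3 [0.5916 0.2314 0.3435] q6 0.425 F [ 1.9  2.5 -5.1] M [ 0.928 -0.725  0.02 ]
```

```bash
python3 -m crank '0 -.003 0 0 0 .33 0;0 -.003 0 0 0 .33 0;0 -.003 0 0 0 .33 0;0 -.003 0 0 0 .33 0;0 -.003 0 0 0 .33 0;0 -.003 0 0 0 .33 0;0 0 0 0 0 0 0;0 0 0 0 0 0 0' >/dev/null; python3 chk.py &&
python3 -m crank '0 -.003 0 0 0 .33 0;0 -.003 0 0 0 .33 0;0 -.003 0 0 0 .33 0;0 -.003 0 0 0 .33 0;0 -.003 0 0 0 .33 0;0 -.003 0 0 0 .33 0;0 0 0 0 0 0 0;0 0 0 0 0 0 0' >/dev/null && python3 chk.py &&
python3 -m crank '0 -.003 0 0 0 .33 0;0 -.003 0 0 0 .33 0;0 -.003 0 0 0 .33 0;0 -.003 0 0 0 .33 0;0 -.003 0 0 0 .33 0;0 -.003 0 0 0 .33 0;0 0 0 0 0 0 0;0 0 0 0 0 0 0' >/dev/null && python3 chk.py
```

```text
26.1 [0.5915 0.2309 0.3436] q6 0.662 F [ 3.1  2.8 -5.2] M [ 0.947 -0.819  0.247]
```

```bash
cat > mz.py <<'E'
from cell import *
import numpy as np
L=[]
for i in range(8):
    read_camera("top");s=state();L.append(np.r_[s["ft_force"],s["ft_torque"]])
L=np.array(L);print("mean",L.mean(0).round(3),"sd Mz",L[:,5].std().round(3),"q6",np.round(s["joint_positions"][5],3),"t",s["t"])
E
python3 mz.py
python3 -m crank '0 0 0 0 0 .12 0;0 0 0 0 0 .12 0;0 0 0 0 0 0 0;0 0 0 0 0 0 0;0 0 0 0 0 0 0;0 0 0 0 0 0 0;0 0 0 0 0 0 0;0 0 0 0 0 0 0' >/dev/null; python3 mz.py
```

```text
mean [ 2.892  2.529 -5.01   0.887 -0.935  0.288] sd Mz 0.024 q6 0.663 t 26.5
mean [ 3.425  2.257 -5.174  0.839 -1.108  0.282] sd Mz 0.035 q6 0.692 t 27.7
```

```bash
python3 -m crank '0 0 0 0 0 .2 0;0 0 0 0 0 .2 0;0 0 0 0 0 0 0;0 0 0 0 0 0 0;0 0 0 0 0 0 0;0 0 0 0 0 0 0;0 0 0 0 0 0 0;0 0 0 0 0 0 0' >/dev/null; python3 mz.py
```

```text
mean [ 3.315  2.068 -4.814  0.695 -1.138  0.307] sd Mz 0.032 q6 0.74 t 28.9
```

```bash
python3 -m crank '0 0 0 0 0 .2 0;0 0 0 0 0 .2 0;0 0 0 0 0 0 0;0 0 0 0 0 0 0;0 0 0 0 0 0 0;0 0 0 0 0 0 0;0 0 0 0 0 0 0;0 0 0 0 0 0 0' >/dev/null; python3 mz.py
```

```text
mean [ 3.261  1.323 -4.331  0.488 -1.098  0.332] sd Mz 0.016 q6 0.788 t 30.1
```

```bash
python3 -m crank '0 0 0 0 0 -.3 0;0 0 0 0 0 -.3 0;0 0 0 0 0 -.3 0;0 0 0 0 0 0 0;0 0 0 0 0 0 0;0 0 -.05 0 0 0 0;0 0 -.05 0 0 0 0;0 0 0 0 0 0 0' >/dev/null; python3 chk.py; python3 mz.py
```

```text
30.9 [0.5913 0.2309 0.3464] q6 0.68 F [ 3.7  2.3 -6.3] M [ 0.739 -1.256  0.05 ]
mean [ 3.517  1.81  -7.332  0.71  -1.236  0.044] sd Mz 0.024 q6 0.68 t 31.3
```

```bash
python3 -m crank '-.027 .026 -.05 0 0 0 0;0 0 -.1 0 0 0 0;0 0 -.1 0 0 0 0;0 0 -.1 0 0 0 0;0 0 -.1 0 0 0 0;0 0 -.1 0 0 0 0;0 0 0 0 0 0 0;0 0 0 0 0 0 0' >/dev/null; python3 chk.py &&
python3 -m crank '0 0 -.15 0 0 0 0;0 0 -.2 0 0 0 0;0 0 -.2 0 0 0 0;0 0 -.2 0 0 0 0;0 0 -.2 0 0 0 0;0 0 -.2 0 0 0 0;0 0 -.2 0 0 0 0;0 0 0 0 0 0 0' >/dev/null && python3 chk.py
```

```text
32.1 [0.5923 0.2313 0.3632] q6 0.68 F [ 0.3  0.1 -2.8] M [ 0.003 -0.01   0.033]
32.9 [0.5927 0.2314 0.405 ] q6 0.68 F [ 0.   0.9 -2. ] M [-0.015 -0.073  0.039]
```

```bash
python3 -m crank '0 0 -.4 0 0 0 0;0 0 -.5 0 0 0 0;0 0 -.5 0 0 0 0;0 0 -.5 0 0 0 0;0 0 -.5 0 0 0 0;0 0 -.4 0 0 0 0;0 0 -.1 0 0 0 0;0 0 0 0 0 0 0' >/dev/null; python3 chk.py; python3 st.py .475 -.179 .49 193.3
python3 - <<'E'
from cell import *
from h import *
R=[]
for n,(x,y) in(("side",(235,225)),("top",(290,185))):
    c=read_camera(n);np.savez(n+"6.npz",**c);R.append(c["frame"][y:y+60,x:x+66])
cv2.imwrite("pics/a6.png",np.clip(cv2.resize(np.hstack(R),None,fx=6,fy=6,interpolation=cv2.INTER_CUBIC)[:,:,::-1]*1.5,0,255).astype(np.uint8))
S,T=[dict(np.load(n+"6.npz")) for n in("side","top")]
for n,c,w in(("S",S,(255,245,285,270)),("T",T,(310,205,345,240))):
    x0,y0,x1,y1=w;f=cv2.resize(c["frame"][y0:y1,x0:x1],None,fx=8,fy=8,interpolation=cv2.INTER_CUBIC).astype(int)[...,0]
    for th in(70,80,90,100,110):
        for b in cv2.findContours((f<th).astype(np.uint8),0,1)[0]:
            if cv2.contourArea(b)>2500:
                e=cv2.fitEllipse(b);u=np.array([x0,y0])+(np.array(e[0])+.5)/8-.5;print(n,th,u.round(1),np.round(np.array(e[1])/8,1),onz(c,u,.06))
E
```

```text
33.7 [0.5925 0.2314 0.4914] q6 0.68 F [-0.4 -0.9 -2.1] M [ 0.044 -0.022  0.003]
t 33.7 p [0.5925, 0.2314, 0.4914] yaw 156.53 zax [0.0013, 0.0004, -1.0] q6 0.68 F [-0.41, -0.92, -2.11] M [0.044, -0.022, 0.003] w 0.0163 99.0
tool units [-1.854, -14.1079, 0.0368]
turn units [0.004, 0.011, -5.3477] dyaw 36.77
S 70 [258.6 266. ] [ 7.2 14.7] [ 0.4307 -0.1961  0.06  ]
S 70 [270.3 256.6] [ 8.5 11.9] [ 0.4751 -0.182   0.06  ]
S 80 [258.7 265.9] [ 7.9 14.9] [ 0.431 -0.196  0.06 ]
S 80 [270.3 256.6] [ 9.3 12.8] [ 0.4753 -0.182   0.06  ]
S 90 [258.8 265.9] [ 8.3 15.1] [ 0.4313 -0.1959  0.06  ]
S 90 [270.3 256.6] [ 9.9 13.3] [ 0.4753 -0.1819  0.06  ]
S 100 [258.9 265.8] [ 8.5 15.4] [ 0.4317 -0.1958  0.06  ]
S 100 [270.2 256.5] [10.4 13.8] [ 0.4752 -0.1817  0.06  ]
S 110 [258.9 265.7] [ 8.7 15.7] [ 0.432  -0.1955  0.06  ]
S 110 [270.2 256.5] [11.1 14.2] [ 0.4752 -0.1815  0.06  ]
T 110 [326.3 219.9] [ 7.6 11.9] [ 0.4801 -0.1864  0.06  ]
```

View pics/a6.png

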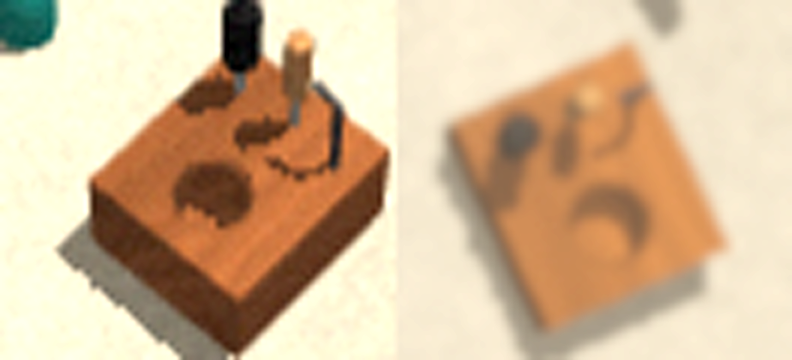

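The hole shows at side crop (212,195) and top crop (611,225), i.e. pixels about (269.9,257.1) and (325.4,222.1). It is empty and the neighbouring tools stand undisturbed.

Run:
```python
from h import *
S,T=[dict(np.load(n+"6.npz")) for n in("side","top")]
print(onz(S,(269.9,257.1),.06),onz(T,(325.4,222.1),.06),tri(S,(269.9,257.1),T,(325.4,222.1)))
```

```text
[ 0.4735 -0.1831  0.06  ] [ 0.4736 -0.1835  0.06  ] (array([ 0.4735, -0.1834,  0.0606]), np.float64(0.0003))
```

```bash
python3 -m crank '-.05 -.5 0 0 0 0 0;-.12 -.88 0 0 0 0 0;-.12 -.88 0 0 0 0 0;-.12 -.88 0 0 0 0 0;-.12 -.88 0 0 0 0 0;-.12 -.88 0 0 0 0 0;-.12 -.88 0 0 0 0 0;-.12 -.88 0 0 0 0 0' >/dev/null
python3 -m crank '-.12 -.88 0 0 0 0 0;-.12 -.88 0 0 0 0 0;-.12 -.88 0 0 0 0 0;-.12 -.88 0 0 0 0 0;-.12 -.88 0 0 0 0 0;-.12 -.88 0 0 0 0 0;-.12 -.88 0 0 0 0 0;-.12 -.88 0 0 0 0 0' >/dev/null
python3 -m crank '0 0 0 0 0 -.89 0;0 0 0 0 0 -.89 0;0 0 0 0 0 -.89 0;0 0 0 0 0 -.89 0;0 0 0 0 0 -.89 0;0 0 0 0 0 -.89 0;0 0 0 0 0 0 0;0 0 0 0 0 0 0' >/dev/null
python3 st.py .4757 -.1803 .40 193.3
```

```text
t 36.2 p [0.479, -0.1679, 0.49] yaw -166.9 zax [-0.0011, 0.0003, -1.0] q6 -0.693 F [0.65, 0.34, -2.81] M [-0.012, -0.039, 0.019] w 0.0163 99.3
tool units [0.1988, -0.3793, 3.0011]
turn units [0.0048, -0.0086, -0.0296] dyaw 0.2
```

```bash
python3 -m crank '.2 -.38 0 0 0 0 0;0 0 .4 0 0 0 0;0 0 .6 0 0 0 0;0 0 .6 0 0 0 0;0 0 .6 0 0 0 0;0 0 .6 0 0 0 0;0 0 .5 0 0 0 0;0 0 0 0 0 0 0' >/dev/null;python3 chk.py
python3 st.py .4757 -.1803 .372 193.3
python3 mz.py
python3 - <<'E'
from cell import *
from h import *
c=read_camera("side");p=state()["tool_pos"];f=c["frame"].astype(int);mx=f.max(2);sat=mx-f.min(2)
print(proj(c,[p[0],p[1],.14]))
for r in range(222,248,4):
    i=np.where((sat[r,255:285]<28)&(mx[r,255:285]>45)&(mx[r,255:285]<165))[0]+255;print(r,i.tolist())
E
```

```text
37.0 [ 0.475  -0.1799  0.3881] q6 -0.719 F [-1.2  0.5 -2.1] M [ 0.01   0.026 -0.06 ]
t 37.0 p [0.475, -0.1799, 0.3881] yaw -166.81 zax [-0.0057, 0.003, -1.0] q6 -0.719 F [-1.21, 0.5, -2.12] M [0.01, 0.026, -0.06] w 0.0163 99.1
tool units [-0.0223, -0.0216, 0.5381]
turn units [0.0355, -0.0406, -0.0165] dyaw 0.11
mean [-4.480e-01  3.800e-02 -2.105e+00  8.000e-03 -1.000e-03 -3.000e-03] sd Mz 0.037 q6 -0.72 t 37.4
[270.7 241. ]
222 [260, 261, 262, 271, 283]
226 [255, 271, 272, 278]
230 [255, 266, 268, 269, 270, 271, 272, 278]
234 [258, 259, 260, 268, 269, 270, 271, 272]
238 [268, 269, 270, 271, 272, 274, 275]
242 [268, 269, 270, 271, 272, 284]
246 [265, 266, 267, 268, 269, 270, 271, 272, 273, 274, 275]
```

```bash
python3 -m crank '0 -.01 .2 0 0 0 0;0 0 .2 0 0 0 0;0 0 .15 0 0 0 0;0 0 .07 0 0 0 0;0 0 .07 0 0 0 0;0 0 .07 0 0 0 0;0 0 0 0 0 0 0;0 0 0 0 0 0 0' >/dev/null;python3 chk.py && python3 -m crank '0 0 .06 0 0 0 0;0 0 .06 0 0 0 0;0 0 .06 0 0 0 0;0 0 .06 0 0 0 0;0 0 .06 0 0 0 0;0 0 0 0 0 0 0;0 0 0 0 0 0 0;0 0 0 0 0 0 0' >/dev/null&& python3 chk.py
```

```text
38.2 [ 0.4765 -0.1805  0.3689] q6 -0.72 F [-1.2  0.2 -1.6] M [ 0.004 -0.086  0.031]
39.0 [ 0.4765 -0.1805  0.3598] q6 -0.72 F [-0.2 -0.  -3.2] M [-0.03   0.013  0.056]
```

In the hole with no contact force; on down towards the floor (TCP about 0.3287).

```bash
python3 -m crank '0 0 .15 0 0 0 0;0 0 .15 0 0 0 0;0 0 .15 0 0 0 0;0 0 .15 0 0 0 0;0 0 .15 0 0 0 0;0 0 0 0 0 0 0;0 0 0 0 0 0 0;0 0 0 0 0 0 0' >/dev/null;python3 chk.py && python3 -m crank '0 0 .07 0 0 0 0;0 0 .07 0 0 0 0;0 0 .05 0 0 0 0;0 0 .03 0 0 0 0;0 0 .03 0 0 0 0;0 0 0 0 0 0 0;0 0 0 0 0 0 0;0 0 0 0 0 0 0' >/dev/null&& python3 chk.py
```

```text
39.9 [ 0.4766 -0.1806  0.3375] q6 -0.72 F [-0.1  1.  -2.3] M [ 0.002 -0.01   0.038]
40.6 [ 0.4765 -0.1806  0.3298] q6 -0.72 F [-0.5  0.  -2.3] M [-0.052  0.004  0.04 ]
```

```bash
python3 -m crank '0 0 .03 0 0 0 0;0 0 .02 0 0 0 0;0 0 0 0 0 0 0;0 0 0 0 0 0 0;0 0 0 0 0 0 0;0 0 0 0 0 0 0;0 0 0 0 0 0 0;0 0 0 0 0 0 0' >/dev/null;python3 chk.py && python3 -m crank '0 0 0 0 0 0 22;0 0 0 0 0 0 30;0 0 0 0 0 0 45;0 0 0 0 0 0 60;0 0 0 0 0 0 60;0 0 0 0 0 0 60;0 0 0 0 0 0 60;0 0 0 0 0 0 60' && python3 chk.py
```

```text
41.5 [ 0.4767 -0.1806  0.3288] q6 -0.72 F [-0.1  1.1  5.6] M [0.239 0.309 0.018]
```

```bash
python3 -m crank '0 0 0 0 0 0 22;0 0 0 0 0 0 30;0 0 0 0 0 0 45;0 0 0 0 0 0 60;0 0 0 0 0 0 60;0 0 0 0 0 0 60;0 0 0 0 0 0 60;0 0 0 0 0 0 60' && python3 chk.py &&
python3 -m crank '0 0 -.3 0 0 0 60;0 0 -.5 0 0 0 60;0 0 -.6 0 0 0 60;0 0 -.6 0 0 0 60;0 0 -.6 0 0 0 60;0 0 -.6 0 0 0 60;0 0 -.5 0 0 0 60;0 0 0 0 0 0 60' && python3 chk.py &&
python3 -m crank '-.5 .8 0 0 0 0 60;-.5 .8 0 0 0 0 60;-.5 .8 0 0 0 0 60;-.5 .8 0 0 0 0 60;-.5 .8 0 0 0 0 60;-.5 .8 0 0 0 0 60;0 0 0 0 0 0 60;0 0 0 0 0 0 60' && python3 chk.py
python3 - <<'E'
from cell import *
from h import *
R=[]
for n,(x,y) in(("side",(235,205)),("top",(290,185))):
    c=read_camera(n);R.append(c["frame"][y:y+80,x:x+66])
cv2.imwrite("pics/a7.png",np.clip(cv2.resize(np.hstack(R),None,fx=6,fy=6,interpolation=cv2.INTER_CUBIC)[:,:,::-1]*1.5,0,255).astype(np.uint8))
E
```

```text
t: 42.25
tool_pos: [0.4765, -0.1805, 0.3283]
orientation: [0.0, -0.115, 0.993, -0.0]
ft_force: [-0.5, 0.4, -0.7]
grip_width: 0.0598
grip_force: 0.0
42.2 [ 0.4765 -0.1805  0.3283] q6 -0.72 F [-0.5  0.4 -0.7] M [-0.042  0.013  0.026]
t: 43.05
tool_pos: [0.4772, -0.1809, 0.4425]
orientation: [0.002, -0.115, 0.993, -0.002]
ft_force: [-0.1, 0.2, 0.5]
grip_width: 0.0598
grip_force: 0.0
43.0 [ 0.4772 -0.1809  0.4425] q6 -0.72 F [-0.1  0.2  0.5] M [ 0.04  -0.03  -0.016]
t: 43.85
tool_pos: [0.5309, -0.0193, 0.4386]
orientation: [-0.001, -0.116, 0.993, -0.0]
ft_force: [-0.7, 0.2, -0.5]
grip_width: 0.0598
grip_force: 0.0
43.9 [ 0.5309 -0.0193  0.4386] q6 -0.391 F [-0.7  0.2 -0.5] M [-0.061 -0.039  0.053]
```

View pics/a7.png

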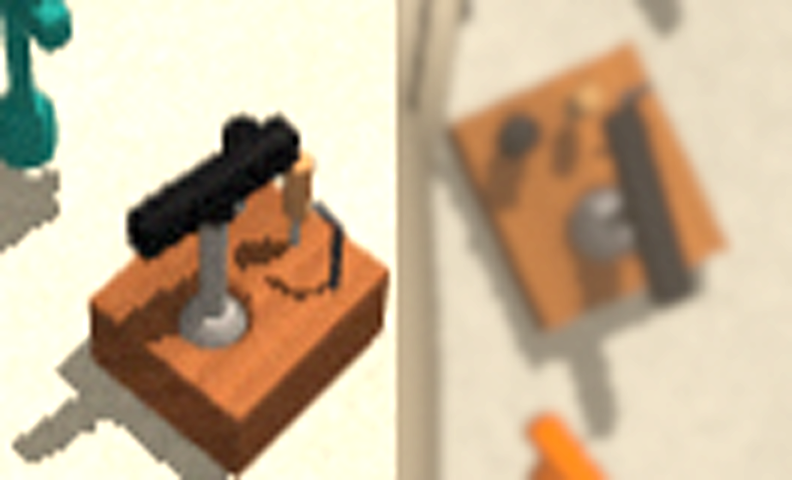

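The spanner stands upright in its hole (side crop: shank (213,260), socket (213,320)), the same as at the start, and the gripper is clear.

```bash
python3 -c "
from cell import *
print(finish_job())"
```

```text
the job is handed in; nothing more can be done
None
```

I nipped the nut up to a measured 0.33 N m or so, stood the spanner back right down in its hole, let go with the gripper clear, and handed the job in at about 44 s; it returned no verdict.

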